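# Clamp a button on the spectrometer's crystal

### The job

A metal button lies on the bench spectrometer's crystal, ready to be measured. Push the pressure arm round from the side until it is fully home against its stop, over the button, and then press its cam lever all the way down so that the anvil clamps the button. Do not lower the lever before the arm is home, do not touch, pick up or shift the button, and leave the other things on and around the instrument where they are.

Things in the scene. Friction and masses are not known exactly. Their poses are not given: they have to be found in the camera images.
- spectrometer: The bench spectrometer, a fixed white box 260 mm deep (its own x), 220 mm wide (y), with a grey deck on top at 110 mm above the table. Origin under the middle of its underside; x points from its front (the robot's side) to its back, y to its left, z up. A round post stands on the deck, carrying the pressure arm.
- crystal (a point): Centre of the top face of the crystal puck, a steel disc 48 mm across and 5 mm high on the deck (its top is 115 mm above the table), 95 mm in front of the post axis. Axes as the spectrometer.
- post_axis (a point): Point on the post axis (the arm's vertical swing axis) at the mid-height of the pressure arm, 166 mm above the table. Axes as the spectrometer.
- pressure_arm (a joint): Swing of the arm about the post, rad. 0: home against its stop, pointing from the post over the crystal. Positive: out to the instrument's right (counter-clockwise from above); starts at 0.85 to 1.3. An aluminium bar 28 mm wide, reaching 109 mm from the post axis, underside 155 and top 177 mm above the table (45 mm over the deck). Stiff (5 N at 50 mm), stays where left.
- push_side (a point): Point on the arm's outer flank, the flat upright side to push to bring the arm home: 50 mm from the post axis, 14 mm from the arm's centre line, at the bar's mid-height (166 mm above the table). Turns with the arm: x points from the arm's free end to the post, y from this flank through the arm (the way to push).
- cam_lever (a joint): Angle of the cam lever, rad, about a level axis on the arm's free end. 0: raised (0.9 rad above level); 0.9: fully down on its stop, level, pointing on beyond the arm's free end, away from the post. Starts at 0 to 0.12. 64 mm long from its axis, ending in a black thumb pad 20 mm wide, 30 mm long. Stiff (3 to 6 N square to the pad), stays where left.
- lever_pivot (a point): Point on the lever's axis, above the anvil on the arm's centre line: 95 mm from the post axis, 186 mm above the table. Axes as push_side.
- lever_pad (a point): Middle of the upper face of the lever's thumb pad, 50 mm along the lever from its axis and 5.5 mm above the lever's centre line. It turns with arm and lever; raised it stands about 229 mm above the table, down about 192 mm. With the lever down it lies beyond the crystal as seen from the post.
- anvil: The sprung steel anvil under the arm's free end, 10 mm across, 7 mm at its tip; origin at the centre of its tip. The lever lowers it by 12 mm over its full travel; it clears the button by about 9 mm with the lever up and presses on it with about 6 N with the lever down and the arm home.
- button: The sample: a flat round brass button 20 mm across and 4 mm thick, lying loose on the crystal within 3 mm of its centre. Origin: centre of its underside. Not to be touched by the robot.
- vial: Amber glass vial, 18 mm across, 34 mm high, upright on the deck, left of the crystal. Origin: centre of its underside. Bystander.
- tweezers: Steel tweezers 122 mm long, 6 mm high, lying on the deck near its front right edge. Origin at mid-length, underside; x along them. Bystander.
- weigh_dish: Small aluminium weighing dish, 42 mm across, 14 mm high, on the deck's rear left corner. Origin: centre of its underside. Bystander.
- solvent_bottle: Clear plastic bottle with a white cap, 60 mm across, 135 mm high, standing on the table left of the instrument. Origin: centre of its underside. Bystander.
- beaker: Glass beaker, 66 mm across, 85 mm high, on the table right of the instrument. Origin: centre of its underside. Bystander.
- loupe: Stand loupe, 44 mm across, 44 mm high, on the table right of the instrument near its front. Origin: centre of its underside. Bystander.
- petri_dish: Closed clear dish with buttons in it, 90 mm across, 18 mm high, on the table left of the instrument near its front. Origin: centre of its underside. Bystander.

How it is judged:
On the way, in this order (a step that is already met when the one before it is completed fails the run):
1. the arm is home against its stop, its lever still up (value of joint pressure_arm below 0.06 rad and value of joint cam_lever below 0.4 rad), for 0.2 s.
2. the lever is fully down and the anvil presses the button (value of joint pressure_arm below 0.06 rad and value of joint cam_lever above 0.82 rad and contact force between anvil and button above 2 N), for 0.2 s.
At the end, for the whole second after the job is handed in: The arm stands home (joint within 0.06 rad of its stop), the lever is fully down (joint above 0.82 of 0.9 rad), arm and lever are at rest (under 0.05 rad/s), and the anvil presses with more than 2 N on the button, which lies flat (within 0.1 rad) within 8 mm of the crystal's centre (all of step 2 and horizontal distance between button and crystal below 0.008 m and angle between button's own z axis and vertical below 0.1 rad and velocity of joint each of pressure_arm, cam_lever below 0.05 rad/s); the robot touches nothing.
It fails at once if the lever is lowered (past 0.4 rad) while the arm is not home (over 0.15 rad) (value of joint cam_lever above 0.4 rad and value of joint pressure_arm above 0.15 rad).
It fails at once if the robot touches the button (contact force between any of the fingers, the arm and button above 0.3 N).
It fails at once if the button is picked up or shifted (6 mm) (distance of button from where it was at the start of the episode above 0.006 m).
It fails at once if another thing on or around the instrument is moved more than 15 mm (distance of any of vial, tweezers, weigh_dish, solvent_bottle, beaker, loupe, petri_dish from where it was at the start of the episode above 0.015 m).
It also fails if it takes over 48 s, if anything falls off the work surface, if the arm or the gripper's body presses on something with over 40 N, if the wrist force passes 120 N, or if a joint passes its speed limit or range.

### The arm

A 7-joint arm with a two-finger parallel gripper is mounted at the origin on the work surface. World frame = base frame: x ahead of the robot, y to its left, z up, the work surface at z = 0. Lengths are in m, angles in rad, forces in N, time in s.
With the tool pointing down it reaches from about 0.425 to 0.875 m from the base axis. Payload 4.7 kg.
Tool frame: the origin (TCP) lies midway between the tips of the shut fingers; the grasp point (between the pads) lies 19 mm behind it; z points along the fingers, x is the direction in which the jaws open and shut, and the axes are right-handed (so a half turn about z gives the same grasp; the last joint's range is limited). The gripper opens to 87 mm and grips with 3 to 60 N. Pads are 19 mm wide; open, the fingers measure 117 mm over their backs; the gripper's body (75 mm by 190 mm) begins 51 mm behind the grasp point.
Start: joints at [0.014, 0.321, -0.07, 1.45, 0.023, 1.371, -0.057], TCP at [0.65, -0, 0.223] pointing down, gripper open.
Joint ranges: [-2.86, 2.86], [-0.3, 2.09], [-1.38, 1.24], [0.06, 2.45], [-1.56, 4.7], [0.09, 2.05], [-2.69, 2.69]. Speed limits (rad/s): [2.57, 2.57, 3.14, 3.14, 3.14, 3.14, 3.14].

### API

Orientations are given as a rotation vector (axis times angle).
In Python, from bench import get_state, eyes, ticket gives the robot as it stands.
- The arm moves only by the tool carry_out, never from a script. Its argument "motion" is a list of rows, each a list of 2 entries, a list of its own where there are three numbers: the shift along the world's x, y, z in m, then the turn about the world's z in rad. A call has 1 to 20 rows; each row is the pose to reach, as a shift and turn from the pose commanded when the call began; what a row does not reach only later rows make up. A row lasts 1/10 s, in which the tool goes at most 50 mm and 8.59 degrees, less where a joint would pass 70% of its speed; a pose out of reach is approached as far as the arm can. A call with a gripper value outside its range is refused whole. "grip" is the gripper command: -1 is fully open, 1 is shut, values between are in proportion, set as the call begins (left out, the last holds). The fingers move at their own pace and stop on an object; "squeeze" is the grip in N (left out, the last holds). Time passes only in rows, so rows that repeat a pose let the fingers close. It gives the time, the measured TCP pose, the force and the opening at its end, in the units of the state.
- get_state(): the state, without advancing time (a new reading comes with each control period).
- eyes.get_image(name): name is "scene" or "side" or "wrist"; returns a dict with "pixels" (384x512x3 uint8, blue, green, red), "mtx" (3x3 intrinsics, pixels), "dist_coeffs" ([k1, k2, p1, p2, k3] as OpenCV has them; the pictures are not rectified), "extrinsics" (4x4, takes a point from camera to world coordinates). Camera axes: x right, y down, z forward; pixel columns grow to the right and rows downward; lengths in m; the calibration is good to about 2 mm. A picture is of the moment at which its call begins. There is no depth.
- ticket.close_job(): hands the job in, once; it reports no verdict.
The state is a dict: "time": time; "joint_positions": joint angles; "qd": joint speeds; "joint_torque": joint torques, N m; "position": TCP position; "tool_rot": TCP orientation; "ft_force": force on the tool from outside, world axes, zero at the start; "torque": the same for the moment, N m; "grip_width": opening from 0.0 (shut) to 1.0 (fully open).
Only numpy, scipy, OpenCV 4.12 (cv2) and the standard library are available. Lean on these libraries where they do the work, as an engineer would, in place of code of your own. Each camera call takes 0.05 s, during which the arm holds its last target. There are 200 camera calls.

## Working session

There is one attempt and no reset: what is moved stays moved. The work goes in short steps, Python scripts to look and compute and a tool call to move; the robot and the scene stay as the last step left them, time stands still between calls to the robot, and variables do not carry over. Pictures are saved under pics/ and viewed, about 8 in all and at most 12, crops included, and the job is handed in when it is done.

Besides the shell and the picture viewer there is one more tool, called after "Request:" in YAML: its name, and indented under it one key for each argument. carry_out: Moves the arm, as the interface text tells. Its arguments: {"type":"object","properties":{"motion":{"type":"array","items":{"type":"array"}},"grip":{"type":"number"},"squeeze":{"type":"number"}},"required":["motion"]}

```bash
mkdir -p pics; cat > h.py <<'E'
import numpy as np,cv2,pickle
from bench import get_state,eyes,ticket
def snap(n,tag):
    d=eyes.get_image(n); cv2.imwrite(f'pics/{tag}.png',d['pixels']); pickle.dump({k:np.array(v) for k,v in d.items()},open(f'pics/{tag}.pkl','wb')); return d
def load(tag): return pickle.load(open(f'pics/{tag}.pkl','rb'))
def ray(d,uv):
    p=cv2.undistortPoints(np.array([[uv]],float),d['mtx'],d['dist_coeffs'])[0,0]
    E=d['extrinsics']; r=E[:3,:3]@np.array([*p,1]); return E[:3,3],r/np.linalg.norm(r)
def atz(d,uv,z):
    o,r=ray(d,uv); return o+r*(z-o[2])/r[2]
def tri(l):
    A=0;b=0
    for d,uv in l:
        o,r=ray(d,uv); M=np.eye(3)-np.outer(r,r); A=A+M; b=b+M@o
    x=np.linalg.solve(A,b)
    return x,[np.linalg.norm((np.eye(3)-np.outer(ray(d,uv)[1],ray(d,uv)[1]))@(x-ray(d,uv)[0])) for d,uv in l]
def proj(d,P):
    E=np.linalg.inv(d['extrinsics']); return cv2.projectPoints(np.array(P,float).reshape(-1,3),cv2.Rodrigues(E[:3,:3])[0],E[:3,3],d['mtx'],d['dist_coeffs'])[0][:,0]
E
python3 - <<'E'
from h import *
a=snap('scene','s0')
b=snap('side','d0')
c=snap('wrist','w0')
for x in (a,b,c):print(x['extrinsics'].round(3).tolist())
s=get_state();print({k:np.round(s[k],3).tolist() for k in s})
for n in('s0','d0','w0'):
    cv2.imwrite(f'pics/{n}b.png',cv2.resize(cv2.imread(f'pics/{n}.png'),(800,600),interpolation=cv2.INTER_CUBIC))
E
```

```text
[[0.85, 0.398, -0.346, 0.876], [0.527, -0.655, 0.542, -0.472], [-0.011, -0.642, -0.766, 0.869], [0.0, 0.0, 0.0, 1.0]]
[[-0.953, -0.231, 0.196, 0.389], [-0.303, 0.734, -0.608, 0.562], [-0.003, -0.639, -0.769, 0.843], [0.0, 0.0, 0.0, 1.0]]
[[1.0, 0.001, -0.003, 0.648], [0.0, -0.955, -0.298, 0.083], [-0.003, 0.298, -0.955, 0.385], [0.0, 0.0, 0.0, 1.0]]
{'time': 0.15, 'joint_positions': [0.014, 0.322, -0.07, 1.451, 0.023, 1.371, -0.057], 'qd': [0.001, -0.005, -0.0, -0.002, -0.0, 0.001, 0.001], 'joint_torque': [0.0, -49.179, -0.404, -31.288, -0.064, 0.04, 0.0], 'position': [0.65, -0.0, 0.222], 'tool_rot': [3.142, 0.0, -0.002], 'ft_force': [1.305, -0.097, 0.675], 'torque': [-0.001, -0.024, -0.036], 'grip_width': 1.002}
```

View pics/s0b.png

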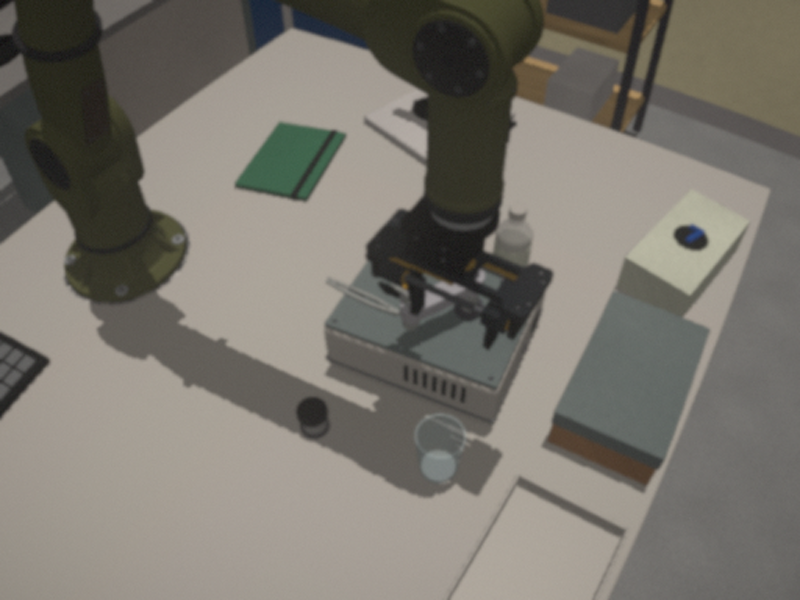

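View pics/d0b.png

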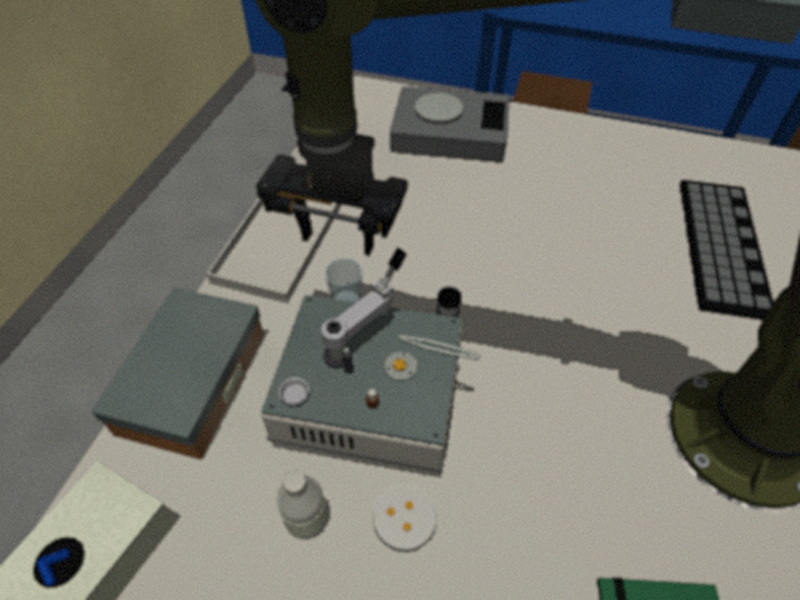

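View pics/w0b.png

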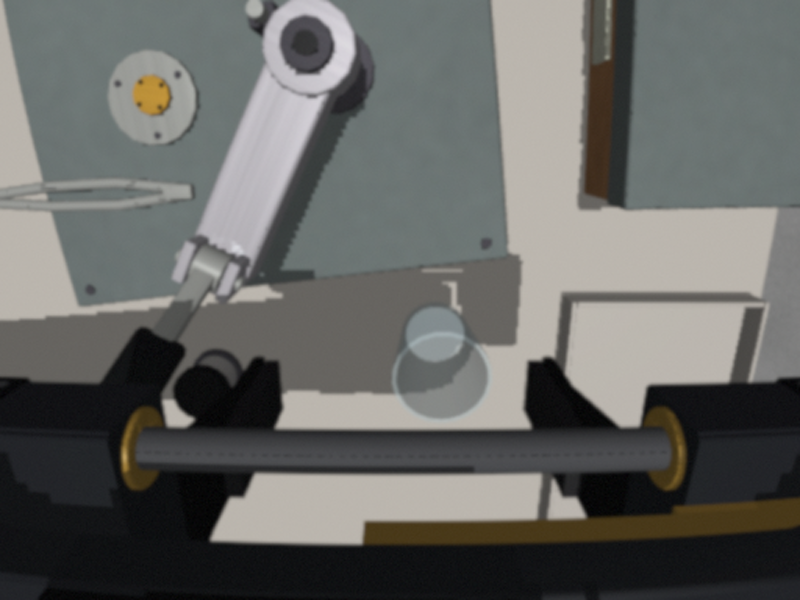

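Side view (800-px scale): post top (333,326), crystal (401,366), lever pad (398,260), beaker (345,280), loupe (449,298). Wrist view: post (308,42), button (152,95), crystal (153,97), lever fork (210,262), pad about (145,360), tweezers (0–192,190).

```bash
python3 - <<'E'
from h import *
d=load('d0');w=load('w0');s=load('s0')
f=lambda *a:np.array(a)/1.5625
n=lambda l:[np.round(v,4).tolist() for v in l]
print('crystal',n(tri([(d,f(401,366)),(w,f(153,97))])), n([atz(d,f(401,366),.117),atz(w,f(153,97),.116)]))
print('post',n(tri([(d,f(333,326)),(w,f(306,43))])),n([atz(w,f(306,43),.18)]))
print('pad',n(tri([(d,f(398,260)),(w,f(145,360))])))
print('fork',n(tri([(d,f(383,288)),(w,f(210,262))])),n([atz(w,f(210,262),.186)]))
print('tw tip',n([atz(w,f(192,190),.113)]),'front corner R',n([atz(w,f(80,303),.11)]),'back R',n([atz(w,f(507,256),.11)]))
print('beaker',n([atz(w,f(440,375),.085)]),'loupe',n([atz(w,f(203,392),.044),atz(d,f(449,298),.044)]))
print('vial',n([atz(d,f(372,393),.144)]),'bottle',n([atz(d,f(295,481),.135)]))
E
```

```text
crystal [[0.5177, 0.1083, 0.1126], [0.0001, 0.0001]] [[0.517, 0.1111, 0.117], [0.5192, 0.1079, 0.116]]
post [[0.6126, 0.119, 0.185], [0.0004, 0.0004]] [[0.6113, 0.1197, 0.18]]
pad [[0.5545, 0.0085, 0.2222], [0.0009, 0.0009]]
fork [[0.5686, 0.0362, 0.1869], [0.0011, 0.0011]] [[0.5691, 0.0369, 0.186]]
tw tip [[0.5341, 0.0598, 0.113]] front corner R [[0.4555, -0.005, 0.11]] back R [[0.7052, 0.0227, 0.11]]
beaker [[0.6716, -0.0619, 0.085]] loupe [[0.495, -0.0971, 0.044], [0.4911, -0.0925, 0.044]]
vial [[0.5368, 0.1804, 0.144]] bottle [[0.5891, 0.3207, 0.135]]
```

Everything agrees with the text: crystal to post is 94.6 mm, instrument yaw is about 0.111, and the arm angle is about 0.975. I'll shut the gripper and lower it outside the flank.

Request:
carry_out:
  motion:
    - [[0, 0, 0], 0]
    - [[-0.003, 0.01, 0], -0.1]
    - [[-0.006, 0.02, 0], -0.2]
    - [[-0.009, 0.03, 0], -0.3]
    - [[-0.012, 0.04, 0], -0.4]
    - [[-0.013, 0.043, 0], -0.48]
    - [[-0.013, 0.043, 0], -0.48]
    - [[-0.013, 0.043, -0.02], -0.48]
    - [[-0.013, 0.043, -0.04], -0.48]
    - [[-0.013, 0.043, -0.06], -0.48]
    - [[-0.013, 0.043, -0.074], -0.48]
    - [[-0.013, 0.043, -0.074], -0.48]
    - [[-0.013, 0.043, -0.074], -0.48]
  grip: 1
  squeeze: 10

```text
time: 1.45
position: [0.6373, 0.0427, 0.1489]
tool_rot: [3.052, -0.746, 0.0]
ft_force: [0.4, -0.2, 0.4]
grip_width: 0.013
```

```bash
python3 - <<'E'
from h import *
b=snap('side','d1');c=snap('wrist','w1')
A=cv2.resize(b['pixels'][130:300,130:330],(800,680))[:600]
B=cv2.resize(c['pixels'],(800,600))
cv2.imwrite('pics/m1.png',np.hstack([cv2.resize(A,(400,300)),cv2.resize(B,(400,300))]))
E
```

```text
(no output)
```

View pics/m1.png

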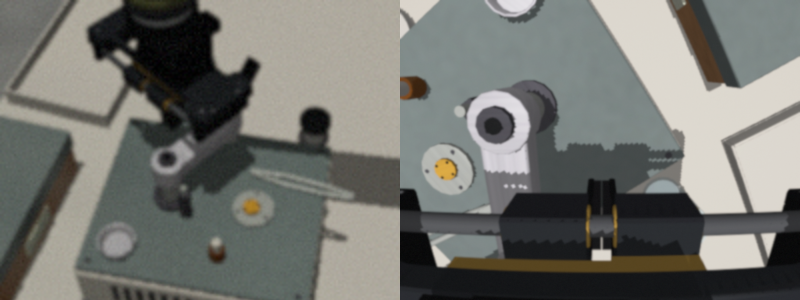

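Fingers (wrist view about (600,195)) are clear of the arm's outer flank, on the right side of it. Next I'll compute the arc.

```bash
python3 - <<'E'
import numpy as np
for q in [.98,.9,.8,.7,.6,.5,.4,.3,.2,.15,.1,.05,0,-.05]:
    a=3.2526+q;u=np.array([np.cos(a),np.sin(a)]);o=np.array([-u[1],u[0]])
    p=np.array([.612,.119])+.05*u+.029*o
    print(q,(p-[.637,.043]).round(4),round(q-.975,3))
E
```

```text
0.98 [-0.0224  0.0183] 0.005
0.9 [-0.027   0.0182] -0.075
0.8 [-0.0327  0.0187] -0.175
0.7 [-0.0384  0.0198] -0.275
0.6 [-0.044   0.0214] -0.375
0.5 [-0.0493  0.0236] -0.475
0.4 [-0.0544  0.0263] -0.575
0.3 [-0.0592  0.0294] -0.675
0.2 [-0.0637  0.0331] -0.775
0.15 [-0.0658  0.0351] -0.825
0.1 [-0.0678  0.0372] -0.875
0.05 [-0.0697  0.0394] -0.925
0 [-0.0715  0.0416] -0.975
-0.05 [-0.0731  0.044 ] -1.025
```

Request:
carry_out:
  motion:
    - [[-0.007, 0.006, 0], 0]
    - [[-0.014, 0.012, 0], 0]
    - [[-0.022, 0.018, 0], 0]
    - [[-0.025, 0.018, 0], -0.04]
    - [[-0.028, 0.018, 0], -0.09]
    - [[-0.031, 0.0185, 0], -0.14]
    - [[-0.034, 0.019, 0], -0.19]
    - [[-0.037, 0.0195, 0], -0.24]
    - [[-0.04, 0.02, 0], -0.29]
    - [[-0.0425, 0.021, 0], -0.34]
    - [[-0.045, 0.022, 0], -0.39]
    - [[-0.048, 0.023, 0], -0.44]
    - [[-0.0505, 0.024, 0], -0.49]
    - [[-0.053, 0.0255, 0], -0.54]
    - [[-0.0555, 0.027, 0], -0.59]
    - [[-0.058, 0.0285, 0], -0.64]
    - [[-0.06, 0.03, 0], -0.69]
    - [[-0.0625, 0.032, 0], -0.74]
    - [[-0.0645, 0.034, 0], -0.79]
    - [[-0.0645, 0.034, 0], -0.79]

```text
time: 3.55
position: [0.5732, 0.0771, 0.1497]
tool_rot: [-2.528, 1.862, -0.005]
ft_force: [3.3, -1.1, 1.1]
grip_width: 0.004
```

Request:
carry_out:
  motion:
    - [[-0.002, 0.002, 0], -0.05]
    - [[-0.004, 0.004, 0], -0.1]
    - [[-0.0055, 0.006, 0], -0.14]
    - [[-0.007, 0.0075, 0], -0.185]
    - [[-0.007, 0.0075, 0], -0.185]

```text
time: 4.05
position: [0.566, 0.0842, 0.1494]
tool_rot: [-2.347, 2.087, -0.003]
ft_force: [1.9, -1.3, 1.8]
grip_width: 0.007
```

```bash
python3 - <<'E'
from h import *
b=snap('side','d2');c=snap('wrist','w2')
print(get_state()['ft_force'],get_state()['position'])
A=cv2.resize(b['pixels'][160:300,150:330],(800,600))
B=cv2.resize(c['pixels'],(800,600))
cv2.imwrite('pics/m2.png',np.hstack([cv2.resize(A,(400,300)),cv2.resize(B,(400,300))]))
E
```

```text
[ 0.83755848 -1.16784529  2.92113605] [0.56582032 0.08413892 0.14917842]
```

View pics/m2.png

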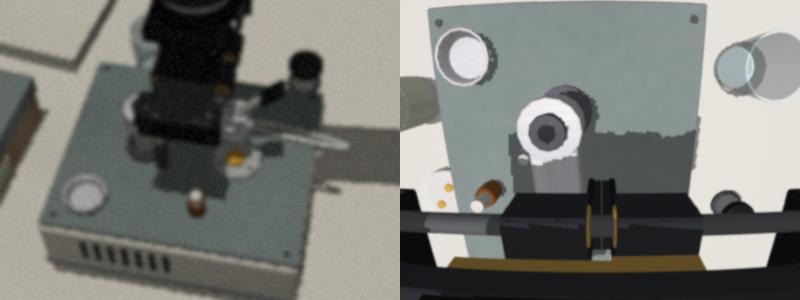

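The arm follows, and its end is close to the crystal (left half about (240,140)), but no stop force yet. I'll push on in small steps.

Request:
carry_out:
  motion:
    - [[0, 0.0015, 0], 0]
    - [[0, 0.003, 0], 0]
    - [[0, 0.0045, 0], 0]
    - [[0, 0.006, 0], 0]
    - [[0, 0.006, 0], 0]

```text
time: 4.65
position: [0.5647, 0.0877, 0.1486]
tool_rot: [2.342, -2.088, 0.001]
ft_force: [-1.9, -8.2, 6.0]
grip_width: 0.003
```

Request:
carry_out:
  motion:
    - [[0, 0.0015, 0], 0]
    - [[0, 0.003, 0], 0]
    - [[0, 0.0045, 0], 0]
    - [[0, 0.006, 0], 0]
    - [[0, 0.006, 0], 0]

```text
time: 5.15
position: [0.5646, 0.0878, 0.1487]
tool_rot: [2.333, -2.088, 0.007]
ft_force: [-2.9, -18.6, 9.6]
grip_width: 0.003
```

The position is stuck while the force climbs to 18 N, so the arm is at its stop. I'll back off, rise and check.

Request:
carry_out:
  motion:
    - [[0, -0.01, 0], 0]
    - [[0, -0.03, 0], 0]
    - [[0, -0.04, 0], 0]
    - [[0, -0.04, 0.03], 0]
    - [[0, -0.04, 0.06], 0]
    - [[0, -0.04, 0.09], 0]
    - [[0, -0.04, 0.117], 0]
    - [[0, -0.04, 0.117], 0]
    - [[0, -0.04, 0.117], 0]

```text
time: 6.05
position: [0.5654, 0.0577, 0.2654]
tool_rot: [-2.347, 2.087, 0.001]
ft_force: [-1.0, 1.2, -0.1]
grip_width: 0.007
```

```bash
python3 - <<'E'
from h import *
b=snap('side','d3');c=snap('wrist','w3')
A=cv2.resize(b['pixels'][170:290,180:320],(400,343))
B=cv2.resize(c['pixels'][:, :],(400,300))
A=cv2.resize(A,(400,343))[:300]
cv2.imwrite('pics/m3.png',cv2.resize(np.hstack([A,B]),(800,300)))
cv2.imwrite('pics/w3b.png',cv2.resize(c['pixels'],(800,600)))
E
```

```text
(no output)
```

View pics/w3b.png

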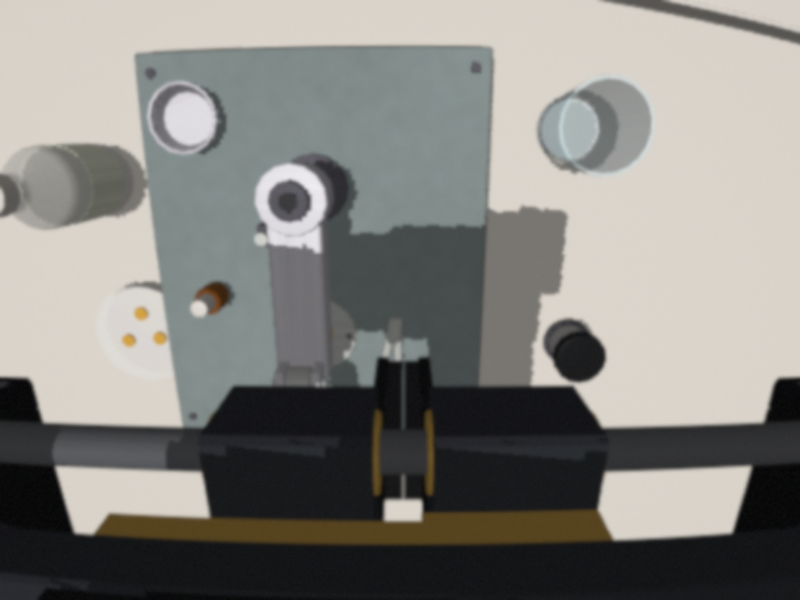

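View pics/m3.png

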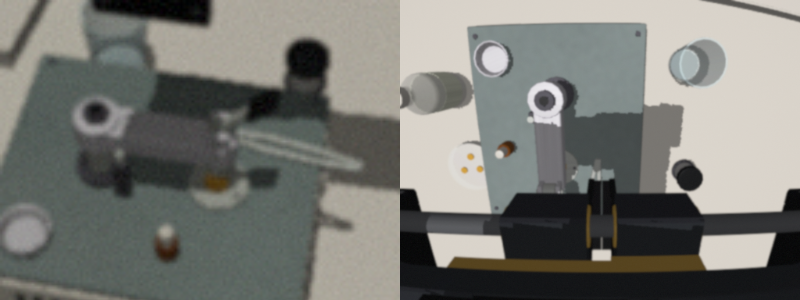

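Wrist view: arm now straight out from the post (291,200) to the fork (301,377). Side crop: pad at about (265,103), tweezers and button undisturbed. Checking the angle and pad position.

```bash
python3 - <<'E'
from h import *
w=load('w3');d=load('d3');f=lambda *a:np.array(a)/1.5625
p=atz(w,f(291,200),.18);k=atz(w,f(301,375),.188);print(p,k,np.linalg.norm((k-p)[:2]))
e=[atz(w,f(*q),.177) for q in((274,255),(324,250),(279,360),(330,360))]
print([np.round(v,4).tolist() for v in e]); m=(e[2]+e[3])/2-(e[0]+e[1])/2; print('edges ang',np.arctan2(-m[1],-m[0])-.111)
for q in (p,np.array([.612,.119,0])):
    v=k-q;print('q',np.arctan2(-v[1],-v[0])-.111)
P=np.array([.612,.119]);u=np.array([np.cos(3.2526),np.sin(3.2526)])
for th in(.9,.8):
    r=.095+.05*np.cos(th)-.0055*np.sin(th);z=.186+.05*np.sin(th)+.0055*np.cos(th);x=[*(P+r*u),z]
    print(th,x,(proj(d,x)[0]-[180,170])*2.857)
for th in np.arange(.9,-.01,-.1):
    s=.048;r=.095+s*np.cos(th)-.0055*np.sin(th)-.0095;z=.186+s*np.sin(th)+.0055*np.cos(th);print(round(th,1),(P+r*u-[.5655,.0565]).round(4),round(z-.265,4))
E
```

```text
[0.61194708 0.11826451 0.18      ] [0.52323636 0.10672868 0.188     ] 0.08945762765337281
[[0.5829, 0.126, 0.177], [0.5884, 0.1008, 0.177], [0.5251, 0.1209, 0.177], [0.5285, 0.0934, 0.177]]
edges ang -0.005276642302814452
q 0.018313172272468606
q 0.026376396417964923
0.9 [np.float64(0.4909773064002325), np.float64(0.1055101361499919), np.float64(0.22858520030686283)] [258.28626253 100.25905604]
0.8 [np.float64(0.48688497410599946), np.float64(0.10505398198719693), np.float64(0.22569969144638555)] [263.86981276 103.62122534]
0.9 [-0.0638  0.0502] -0.038
0.8 [-0.0678  0.0498] -0.0407
0.7 [-0.0714  0.0494] -0.0439
0.6 [-0.0748  0.049 ] -0.0474
0.5 [-0.0777  0.0487] -0.0512
0.4 [-0.0803  0.0484] -0.0552
0.3 [-0.0824  0.0481] -0.0596
0.2 [-0.0841  0.0479] -0.0641
0.1 [-0.0854  0.0478] -0.0687
0.0 [-0.0862  0.0477] -0.0735
```

Arm home (angle about 0 to 0.02 rad) and the pad is where predicted. Now over the pad and along the lever's arc.

Request:
carry_out:
  motion:
    - [[-0.016, 0.013, 0], 0]
    - [[-0.032, 0.025, 0], 0]
    - [[-0.048, 0.038, 0], 0]
    - [[-0.06, 0.05, 0], 0]
    - [[-0.064, 0.05, 0], 0]
    - [[-0.064, 0.05, 0], 0]
    - [[-0.064, 0.05, -0.012], 0]
    - [[-0.064, 0.05, -0.025], 0]
    - [[-0.064, 0.05, -0.034], 0]
    - [[-0.066, 0.05, -0.038], 0]
    - [[-0.068, 0.05, -0.041], 0]
    - [[-0.0715, 0.0495, -0.044], 0]
    - [[-0.075, 0.049, -0.0475], 0]
    - [[-0.0775, 0.0485, -0.051], 0]
    - [[-0.0775, 0.0485, -0.051], 0]

```text
time: 7.65
position: [0.4875, 0.1049, 0.2142]
tool_rot: [2.346, -2.089, -0.0]
ft_force: [1.8, -1.1, 1.9]
grip_width: 0.006
```

```bash
python3 - <<'E'
from h import *
b=snap('side','d4');a=snap('scene','s4');print(get_state()['ft_force'],get_state()['position'])
A=cv2.resize(b['pixels'][150:270,190:350],(400,300)); B=cv2.resize(a['pixels'][130:250,200:360],(400,300))
cv2.imwrite('pics/m4.png',np.hstack([A,B]))
E
```

```text
[ 1.73945911 -0.39280933  0.19932493] [0.48743929 0.10510305 0.21431396]
```

View pics/m4.png

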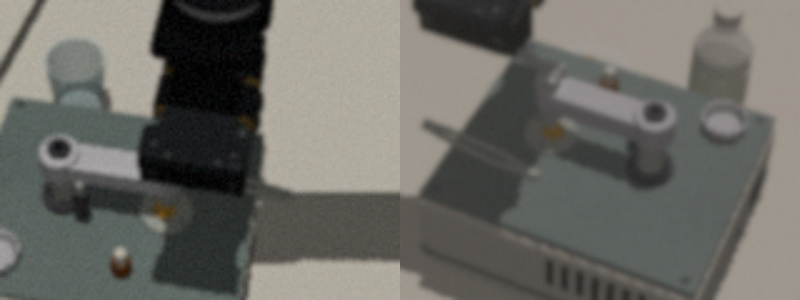

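The gripper is over the pad, and the arm is still in line over the crystal. Continuing down.

Request:
carry_out:
  motion:
    - [[-0.0015, 0, -0.002], 0]
    - [[-0.003, 0, -0.004], 0]
    - [[-0.004, 0, -0.006], 0]
    - [[-0.005, 0, -0.0085], 0]
    - [[-0.006, 0, -0.011], 0]
    - [[-0.007, 0, -0.0135], 0]
    - [[-0.008, -0.0005, -0.016], 0]
    - [[-0.0085, -0.0005, -0.0185], 0]
    - [[-0.009, -0.0005, -0.021], 0]
    - [[-0.009, -0.0005, -0.0225], 0]
    - [[-0.009, -0.0005, -0.0225], 0]

```text
time: 8.85
position: [0.4789, 0.1046, 0.192]
tool_rot: [2.346, -2.089, -0.0]
ft_force: [2.0, -2.4, 3.8]
grip_width: 0.006
```

Request:
carry_out:
  motion:
    - [[0, 0, -0.0015], 0]
    - [[0, 0, -0.003], 0]
    - [[0, 0, -0.0045], 0]
    - [[0, 0, -0.006], 0]
    - [[0, 0, -0.006], 0]

```text
time: 9.35
position: [0.4789, 0.1046, 0.191]
tool_rot: [-2.345, 2.088, -0.001]
ft_force: [-8.6, -4.8, 29.1]
grip_width: 0.0
```

Hard stop at z = 0.191, where the lever-down pad should be (0.1915). I'll lift off and check.

Request:
carry_out:
  motion:
    - [[0, 0, 0.003], 0]
    - [[0, 0, 0.006], 0]
    - [[0, 0, 0.02], 0]
    - [[0, 0, 0.05], 0]
    - [[0.0, -0.03, 0.08], 0]
    - [[0.0, -0.08, 0.1], 0]
    - [[0, -0.12, 0.1], 0]
    - [[0, -0.15, 0.1], 0]
    - [[0, -0.15, 0.1], 0]
    - [[0, -0.15, 0.1], 0]

```text
time: 10.35
position: [0.4784, -0.0451, 0.2857]
tool_rot: [2.345, -2.09, -0.003]
ft_force: [0.6, 1.7, -0.8]
grip_width: 0.006
```

```bash
python3 - <<'E'
from h import *
b=snap('side','d5');a=snap('scene','s5')
A=cv2.resize(b['pixels'][160:270,190:337],(400,300)); B=cv2.resize(a['pixels'][130:250,200:360],(400,300))
cv2.imwrite('pics/m5.png',np.hstack([A,B]))
P=np.array([.612,.119]);u=np.array([np.cos(3.2526),np.sin(3.2526)])
for th in(0,.1,.2):
    r=.095+.05*np.cos(th)-.0055*np.sin(th);z=.186+.05*np.sin(th)+.0055*np.cos(th);x=[*(P+r*u),z]
    print(th,(proj(b,x)[0]-[190,160])*400/147,(proj(a,x)[0]-[200,130])*2.5)
E
```

```text
0 [246.81529517 156.65313444] [97.16907749 50.63878102]
0.1 [246.16922921 152.71280247] [97.78188587 46.71327353]
0.2 [244.86732344 148.71419946] [98.92056894 43.01293598]
```

View pics/m5.png

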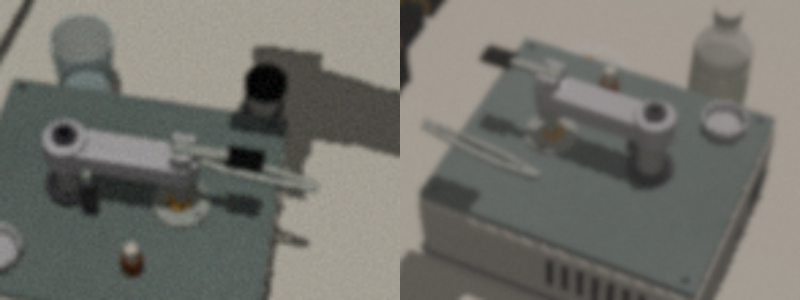

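The pad shows at (246,158) and (97,56), against (247,157) and (97,51) predicted for fully down. The arm is over the crystal and the button and bystanders are in place. Handing in.

```bash
python3 -c "
from h import *
print(ticket.close_job())"
```

```text
the job is handed in; nothing more can be done
None
```

The pressure arm is home against its stop and the cam lever is fully down over the button. The job is handed in at about 10 s of the 48 s allowed; no verdict was reported.

- **Arm:** I pushed the outer flank with the shut fingers until the tool stopped advancing and the force rose to about 18 N. Pictures then put the arm at about −0.005 to 0.026 rad from home, depending on which points I measured (limit 0.06).
- **Lever:** I pressed the pad along its arc to a hard stop at z = 0.191 m with 29 N on the tool; the expected height is 0.1915 m.
- **Last pictures:** In the side view the pad was within about 1 px of the predicted fully-down place. In the scene view it was about 5 px lower than predicted in the enlarged crop (about 2 px in the original picture), which I put down to calibration and my reading of the blurred picture. The button was on the crystal, the bystanders in view looked unmoved, and the robot was clear of everything.
- **Not measured:** I had no direct reading of the anvil's force on the button; I infer it from the lever being fully down with the arm home.

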